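# Load a test cassette into the strip reader

### The job

Load the wide five-strip test cassette into the reader: lay it on the ledge of the open tray, windows up and nose end towards the reader, and with the tray still out push it over the lip and in under the hold-down bridge against the sprung end stop, until its tail drops behind the lip and it lies flat on the pocket floor. Then slide the tray fully home. Go gently: the cassette's shell cracks if it is forced against the tray, the tray must not be rammed, and everything else on the bench is to be left alone.

Things in the scene. Friction and masses are not known exactly. Their poses are not given: they have to be found in the camera images.
- cassette: The wide five-strip test cassette: flat white plastic shell, 84 long (x), 54 wide (y), 9 mm thick, corners rounded to 8 mm, about 35 g. Five strip windows lie in the nose half of its top, five round sample wells and three thumb ridges in the tail half. Starts flat on the bench, windows up. Origin: centre of its underside; x points to the nose, z up. The shell cracks if pressed on the tray with over 15 N.
- cassette_nose (a point): Middle of the lower edge of the cassette's nose end, 42 mm along x from its origin.
- tray (a joint): How far the reader's tray is pulled out (m): 0 = fully shut against its stop, 0.1 = fully out. A stiff slide moved by hand, no motor: about 17 N to move it, stays where it is left. Pushing it with more than 40 N counts as ramming it.
- pocket (a point): Centre of the floor of the tray's pocket: where the centre of the cassette's underside lies when seated. x points into the reader (the way cassette and tray are pushed), y across the tray, z up. 28.5 mm above the bench. The pocket is 57 mm wide between side rails that stand 3 mm higher than the lip.
- lip (a point): Middle of the lip's top edge on its pocket side, 42 mm before the pocket's centre. The lip is 3 mm thick and stands 4 mm above the pocket floor, 2.5 mm above the loading ledge, with a 4.5 mm ramp on the ledge side. A seated cassette stands 5 mm proud of it. A tail still resting on the lip, or hanging on the friction of what pushes it, stands higher by up to 4 mm and must still go down.
- ledge (a point): Middle of the top of the flat loading ledge, 36 mm before the lip's edge. The ledge is 90 mm wide and 71 mm long from the lip's edge to the tray's front. Next to the lip, over 18 mm, the side rails flare open from 57 to about 67 mm wide and stand 5.5 mm above the ledge. A cassette with its nose at the lip overhangs the tray's front by some 13 mm and lies stable.
- end_stop (a point): Middle of the face of the steel, spring-loaded end stop at the pocket's far end, 82 mm beyond the lip's edge when free, so a seated cassette (84 mm) keeps it pressed in 2 mm and is held back against the lip. It takes 1.5 N to start, 0.7 N more per mm, and goes solid after 3.8 mm.
- bridge (a point): Middle of the underside of the hold-down bridge, a bar 8 mm wide (x) across the pocket, 11 mm above its floor, 77 mm beyond the lip's edge; a lead-in slopes up from it, 10 mm towards the lip and 6 mm up. The nose has to slide in under it. The cassette tips nose-down onto the pocket floor once its middle is past the lip, unless friction of the pusher holds the tail: back off a little to let it tip.
- tray_front (a point): Centre of the outer face of the tray's front panel, 71 mm before the lip's edge, about 19 mm above the bench; the panel is 90 mm wide and reaches from 8 to 30 mm above the bench. With the tray shut it still stands 69 mm in front of the reader's face.
- reader: The strip reader: white housing 200 wide, 240 deep, 130 mm tall, its front 70 mm tall and sloping back above that, with a screen. Fixed. Origin: at bench level under the middle of its front face; x points into the reader.
- narrow_a: a narrow single-strip test cassette, white plastic, 70 x 20 x 6 mm, lying on the bench; too narrow for the pocket, to be left alone; origin under its centre
- narrow_b: a second narrow single-strip cassette like narrow_a, to be left alone; origin under its centre
- tip_box: pipette-tip box, 85 x 122 x 66 mm, bystander; origin under its centre
- buffer_bottle: clear bottle, 60 mm across, 130 mm tall, bystander; origin under its centre
- tube_rack: white rack of small tubes, 70 x 150 x 49 mm, bystander; origin under its centre
- well_plate: white 96-well plate, 86 x 128 x 16 mm, bystander; origin under its centre
- marker: black marker pen, 125 mm long, 13 mm thick, lying down, bystander; origin under its body
- timer: flat square bench timer, 65 x 65 x 18 mm, bystander; origin under its centre
Not all that is in view belongs to the job. Leave any purple look-alike of the cassette alone.

How it is judged:
By the outcome, as a careful person would: the job done as asked, in the order asked, and still so for the second after the job is handed in, with the robot touching nothing.
It also fails if it takes over 72 s, if anything falls off the work surface, if the arm or the gripper's body presses on something with over 40 N, if the wrist force passes 120 N, or if a joint passes its speed limit or range.

### The arm

A 6-joint arm with a two-finger parallel gripper is mounted at the origin on the work surface. World frame = base frame: x ahead of the robot, y to its left, z up, the work surface at z = 0. Lengths are in m, angles in rad, forces in N, time in s.
With the tool pointing down it reaches from about 0.15 to 0.775 m from the base axis. Payload 6.1 kg.
Tool frame: the origin (TCP) lies midway between the tips of the shut fingers; the grasp point (between the pads) lies 19 mm behind it; z points along the fingers, y is the line along which they close (so a half turn about z gives the same grasp; the last joint's range is limited). The gripper opens to 85 mm and grips with 20 to 120 N. Pads are 22 mm wide; open, the fingers measure 114 mm over their backs; the gripper's body (76 mm by 85 mm) begins 54 mm behind the grasp point. The pads swing forward as they close: fully open they stand 13 mm farther back than shut.
Start: joints at [-1.17, 0.126, -0.04, 1.405, 0, 1.571], TCP at [0.205, -0.483, 0.231] pointing down, gripper open.
Joint ranges: [-2.72, 2.72], [-0.95, 1.95], [-1.27, 1.35], [-1.78, 2.02], [-1.46, 1.47], [-3.14, 3.14]. Speed limits (rad/s): [2.39, 2.39, 3.01, 3.14, 3.14, 3.14].

### API

Orientations are given as a rotation vector (axis times angle).
In Python, from plant import manip gives the robot as it stands.
- The arm moves only by the tool servo_tool, never from a script. Its argument "commands" is a list of rows, each a list of 3 entries, a list of its own where there are three numbers: the opening, from 0 (shut) to 1 (fully open), then the shift along the tool's x, y, z in cm, then the turn about the tool's z in rad. A call has 1 to 10 rows; each row is the pose to reach, as a shift and turn from the pose commanded when the call began, along the tool's axes at that moment; what a row does not reach only later rows make up. A row lasts 1/8 s, in which the tool goes at most 62.5 mm and 10.7 degrees, less where a joint would pass 70% of its speed; a pose out of reach is approached as far as the arm can. A call with a gripper value outside its range is refused whole. The fingers move at their own pace and stop on an object; the grip force is fixed at half the most. Time passes only in rows, so rows that repeat a pose let the fingers close. It gives the time, the measured TCP pose, the force, the opening and the grip force at its end, in the units of the state.
- manip.state(): the state, without advancing time (a new reading comes with each control period).
- manip.capture(name): name is "side" or "top"; returns a dict with "color" (480x640x3 uint8, blue, green, red), "fx", "fy", "cx", "cy" (pixels), "dist" ([k1, k2, p1, p2, k3] as OpenCV has them; the pictures are not rectified), "R" (3x3) and "t" (3): a world point X has camera coordinates R X + t. Camera axes: x right, y down, z forward; pixel columns grow to the right and rows downward; lengths in m; the calibration is good to about 2 mm. A picture is of the moment at which its call begins. There is no depth.
- manip.hand_in(): hands the job in; it is judged then, once.
The state is a dict: "time": time; "qpos": joint angles; "dq": joint speeds; "joint_efforts": joint torques, N m; "tcp_pos": TCP position; "tool_rot": TCP orientation; "force": force on the tool from outside, world axes, zero at the start; "ft_torque": the same for the moment, N m; "gripper_width": opening from 0.0 (shut) to 1.0 (fully open); "grasp_force": force on a finger pad.
Only numpy, scipy, OpenCV 4.12 (cv2) and the standard library are available. Lean on these libraries where they do the work, as an engineer would, in place of code of your own. Each camera call takes 0.05 s, during which the arm holds its last target. There are 200 camera calls.

## Working session

There is one attempt and no reset: what is moved stays moved. The work goes in short steps, Python scripts to look and compute and a tool call to move; the robot and the scene stay as the last step left them, time stands still between calls to the robot, and variables do not carry over. Pictures are saved under pics/ and viewed, at most 10 in all, crops included, and the job is handed in when it is done.

Besides the shell and the picture viewer there is one more tool, called as a command line: name --argument value ..., lists and objects as JSON in quotes. servo_tool: Moves the arm, as the interface text tells. Its arguments: {"type":"object","properties":{"commands":{"type":"array"}},"required":["commands"]}

```bash
mkdir -p pics; python3 - <<'E'
from plant import manip
import cv2
for n in("top","side"):
    c=manip.capture(n); cv2.imwrite(f"pics/{n}0.png",c["color"]); print(n,c["fx"],c["cx"],c["cy"],c["dist"],(-c["R"].T@c["t"]),c["R"].round(3).tolist())
print(manip.state())
E
```

```text
top 456.6627058174484 312.56614129220986 239.4718644650299 [-0.02297681  0.          0.          0.          0.        ] [ 0.29415728 -0.05939963  0.93092287] [[-0.126, -0.992, 0.003], [-0.971, 0.123, -0.207], [0.205, -0.029, -0.978]]
side 490.6568925847522 311.8334234968007 231.78444345641262 [-0.12574223  0.          0.          0.          0.        ] [ 0.27392575 -0.70569331  0.78453954] [[0.937, -0.35, -0.017], [-0.269, -0.686, -0.676], [0.225, 0.638, -0.737]]
{'time': 0.1, 'qpos': array([-1.16998668e+00,  1.26364733e-01, -4.04958550e-02,  1.40537997e+00,
       -6.73529721e-06,  1.57081001e+00]), 'dq': array([ 0.00085132, -0.00153415,  0.00017155,  0.00023183, -0.00044036,
        0.0008599 ]), 'joint_efforts': array([-3.41276937e-04, -4.36905241e+01,  3.53606093e+01,  1.36392302e-02,
       -1.33875337e-04,  1.56677947e-05]), 'tcp_pos': array([ 0.20469717, -0.48306865,  0.2305878 ]), 'tool_rot': array([-3.07733560e+00, -6.25081957e-01,  4.61775571e-04]), 'force': array([-0.70006505, -0.03159321, -0.23624698]), 'ft_torque': array([-0.02843983,  0.05503659,  0.00028492]), 'grasp_force': 0.0, 'gripper_width': 0.9992681683050035}
```

View pics/top0.png

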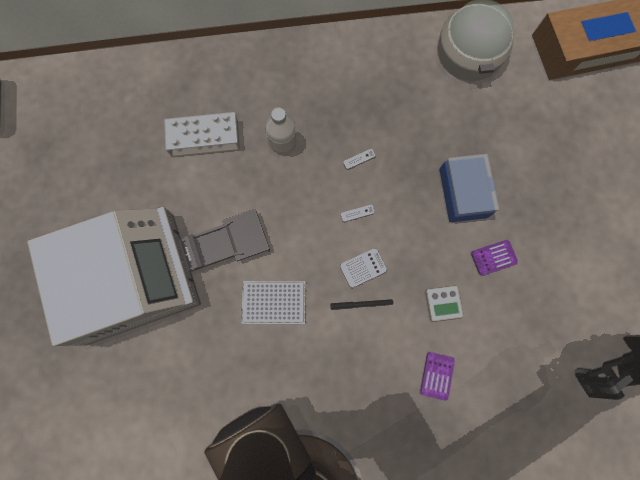

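View pics/side0.png

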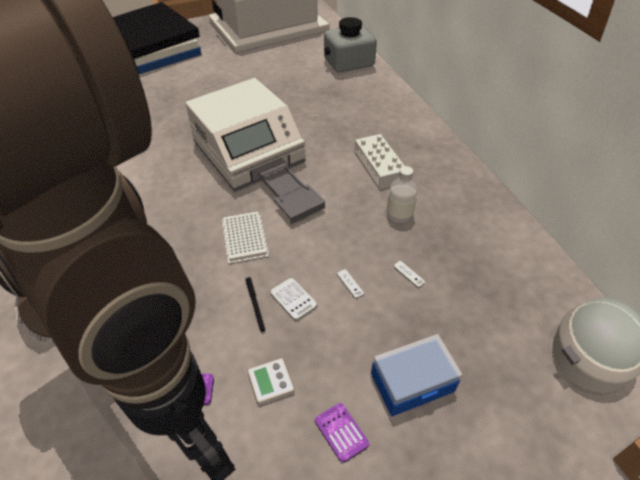

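The wide white cassette is at top (364,268) and the narrow ones are at (360,158) and (358,213). The purple look-alikes are at (495,257) and (438,375). The white wide one fits the description, so I'll confirm it in an enlarged crop together with the tray.

```bash
python3 - <<'E'
import cv2,numpy as np
t=cv2.imread("pics/top0.png"); 
a=cv2.resize(t[243:293,334:394],None,fx=6.6,fy=6.6,interpolation=cv2.INTER_CUBIC)
b=cv2.resize(t[200:285,180:280],None,fx=4,fy=4,interpolation=cv2.INTER_CUBIC)
s=cv2.imread("pics/side0.png")
c=cv2.resize(s[270:325,265:325],None,fx=4,fy=4,interpolation=cv2.INTER_CUBIC)
d=cv2.resize(s[145:225,240:335],None,fx=3,fy=3,interpolation=cv2.INTER_CUBIC)
o=np.zeros((600,800,3),np.uint8)
for im,x,y in((a,0,0),(b,400,0),(c,0,345),(d,400,345)): o[y:y+im.shape[0],x:x+im.shape[1]]=im[:600-y]
cv2.imwrite("pics/crop1.png",o)
E
```

```text
(no output)
```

View pics/crop1.png

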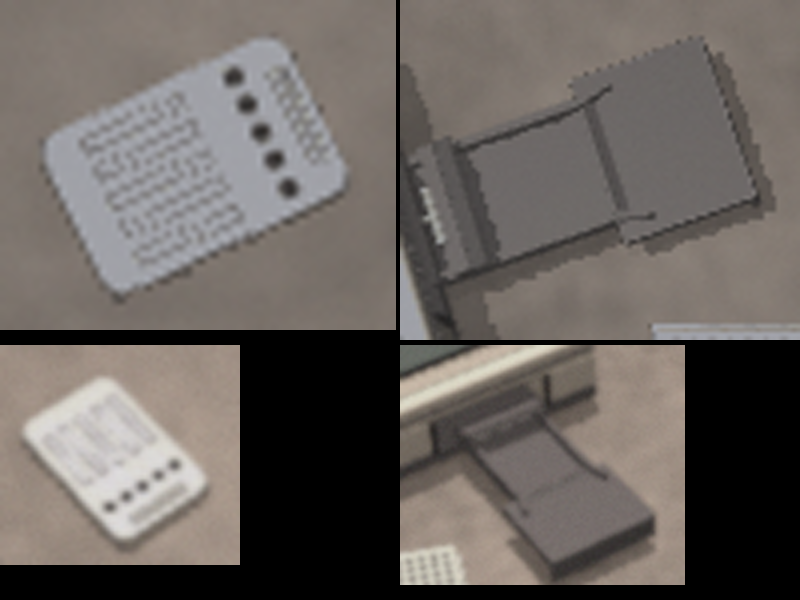

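The crop confirms it: the white wide cassette has its windows (nose) on the left and its wells and ridges (tail) on the right, so it already points roughly at the reader. In the top image the tray ledge's front corners are at about (255,209.5) and (269.5,250), and the lip line runs from (227.5,227) to (235.5,252.5).

```bash
cat > h.py <<'E'
import cv2,numpy as np
from scipy.spatial.transform import Rotation as Ro
def K(c): return np.array([[c["fx"],0,c["cx"]],[0,c["fy"],c["cy"]],[0,0,1.]])
def proj(c,P): return cv2.projectPoints(np.array(P,float).reshape(-1,3),cv2.Rodrigues(c["R"])[0],np.array(c["t"],float),K(c),np.array(c["dist"]))[0][:,0]
def back(c,uv,z):
    n=cv2.undistortPoints(np.array(uv,float).reshape(-1,1,2),K(c),np.array(c["dist"]))[:,0]
    d=np.c_[n,np.ones(len(n))]@c["R"]; o=-c["R"].T@c["t"]
    return o+d*((z-o[2])/d[:,2])[:,None]
def axes(s):
    R=Ro.from_rotvec(s["tool_rot"]).as_matrix(); return R
def shift(s,target,yawdir=None):
    """tool-frame shift cm to world target; turn so tool x is along +-yawdir (angle)"""
    R=axes(s); d=R.T@(np.array(target)-s["tcp_pos"])*100
    a=None
    if yawdir is not None:
        v=R.T@np.array([np.cos(yawdir),np.sin(yawdir),0]); a=np.arctan2(v[1],v[0])
    return d.round(2),a
E
python3 - <<'E'
from h import *; from plant import manip
from scipy.optimize import least_squares
cs={n:manip.capture(n) for n in("top","side")}
for n,(u0,u1,v0,v1) in dict(top=(334,394,243,293),side=(265,325,270,325)).items():
    c=cs[n]; g=c["color"].min(2)[v0:v1,u0:u1]; th,m=cv2.threshold(g,0,255,cv2.THRESH_OTSU)
    m=cv2.morphologyEx(m,cv2.MORPH_CLOSE,np.ones((7,7)))
    k=max(cv2.findContours(m,0,cv2.CHAIN_APPROX_NONE)[0],key=cv2.contourArea)[:,0]+[u0,v0]
    P=back(c,k,0.007)[:,:2]*1000
    r=cv2.minAreaRect(P.astype(np.float32)); b=cv2.boxPoints(r); e=b[1]-b[0] if np.hypot(*(b[1]-b[0]))>np.hypot(*(b[2]-b[1])) else b[2]-b[1]
    print(n,th,r,np.degrees(np.arctan2(e[1],e[0])))
T=np.array([[255,209.5],[269.5,250],[227.5,227],[235.5,252.5]])
# side: crop d x3 offset(240,145), paste (400,345)
S=np.array([[(653-400)/3+240,(517-345)/3+145],[(553-400)/3+240,(560-345)/3+145]])
print("ledge front corners top",back(cs["top"],T[:2],.030)*1000,"lip ends",back(cs["top"],T[2:],.0325)*1000)
print("side",back(cs["side"],S,.030)*1000)
R=manip.state()["tool_rot"]; print(Ro.from_rotvec(R).as_matrix().round(3))
E
```

```text
top 132.0 ((417.4005126953125, -181.8798828125), (54.06778335571289, 83.4822006225586), 17.881980895996094) -72.118004
side 164.0 ((417.4882507324219, -179.26190185546875), (53.78499984741211, 84.47979736328125), 18.73307991027832) -71.26691
ledge front corners top [[559.45102473  22.77883768  30.        ]
 [471.96422639   2.35234513  30.        ]] lip ends [[529.19682513  81.44144947  32.5       ]
 [474.94873696  70.17338471  32.5       ]]
side [[560.62518246  19.87147511  30.        ]
 [477.73413175   4.9613263   30.        ]]
[[ 0.921  0.39  -0.   ]
 [ 0.39  -0.921  0.001]
 [-0.    -0.001 -1.   ]]
```

```bash
python3 - <<'E'
from h import *; from plant import manip
s=manip.state(); print(shift(s,[.4205,-.1901,.06],np.radians(108.3)),s["qpos"].round(2))
E
```

```text
(array([ 31.3 , -18.55,  17.1 ]), np.float64(-1.4893980371547453)) [-1.17  0.13 -0.04  1.41 -0.    1.57]
```

servo_tool --commands '[[0.78, [5, -3, 0], -0.18], [0.78, [10, -6, 0], -0.36], [0.78, [15, -9, 0], -0.54], [0.78, [20, -12, 0], -0.72], [0.78, [25, -15, 2], -0.9], [0.78, [29, -17, 5], -1.08], [0.78, [31.3, -18.55, 9], -1.26], [0.78, [31.3, -18.55, 13], -1.44], [0.78, [31.3, -18.55, 16], -1.49], [0.78, [31.3, -18.55, 17.1], -1.49]]'

```text
time: 1.45
tcp_pos: [0.4195, -0.1897, 0.0585]
tool_rot: [-1.838, -2.544, 0.001]
force: [-1.0, 0.2, 0.6]
gripper_width: 0.781
grasp_force: 0.0
```

```bash
python3 - <<'E'
from h import *; from plant import manip
s=manip.state(); print(shift(s,[.4205,-.1901,-.001],np.radians(108.3)),s["qpos"].round(2),s["force"],s["tcp_pos"],s["gripper_width"])
o=np.zeros((400,800,3),np.uint8)
c=manip.capture("top");o[:,:400]=cv2.resize(c["color"][225:325,310:410],(400,400))
c=manip.capture("side");o[:,400:]=cv2.resize(c["color"][240:340,245:345],(400,400))
cv2.imwrite("pics/g1.png",o)
E
```

```text
(array([-0.08,  0.1 ,  5.95]), np.float64(0.0003500058775887243)) [-0.42  0.07 -0.49  1.02  0.    0.83] [-0.99802356  0.18470972  0.62436607] [ 0.41947301 -0.1897475   0.05852217] 0.7808370054076406
```

View pics/g1.png

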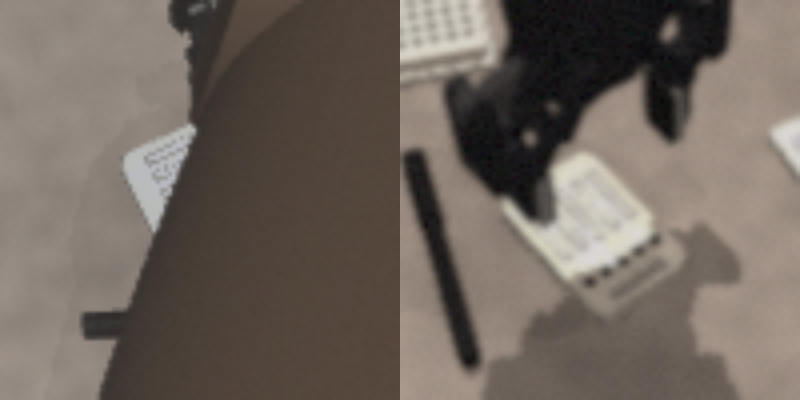

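The top view is blocked by the arm. The side view shows the fingers straddling the cassette, clear of the marker.

servo_tool --commands '[[0.74, [-0.08, 0.1, 2], 0], [0.74, [-0.08, 0.1, 4], 0], [0.74, [-0.08, 0.1, 5], 0], [0.74, [-0.08, 0.1, 5.5], 0], [0.74, [-0.08, 0.1, 5.8], 0], [0.74, [-0.08, 0.1, 5.95], 0], [0.74, [-0.08, 0.1, 5.95], 0]]'

```text
time: 2.42
tcp_pos: [0.422, -0.191, 0.0011]
tool_rot: [1.839, 2.547, 0.0]
force: [0.7, -0.1, 0.2]
gripper_width: 0.738
grasp_force: 0.0
```

servo_tool --commands '[[0.74, [0, 0, 0.2], 0], [0.74, [0, 0, 0.25], 0], [0.55, [0, 0, 0.25], 0], [0.5, [0, 0, 0.25], 0], [0.5, [0, 0, 0.25], 0], [0.5, [0, 0, 0.25], 0]]'

```text
time: 3.18
tcp_pos: [0.4222, -0.191, -0.0013]
tool_rot: [1.839, 2.546, 0.0]
force: [-0.6, 0.6, 6.1]
gripper_width: 0.61
grasp_force: 63.0
```

servo_tool --commands '[[0.72, [0, 0, 0], 0], [0.72, [0, 0, -0.15], 0], [0.72, [0, 0, -0.25], 0], [0.5, [0, 0, -0.25], 0], [0.5, [0, 0, -0.25], 0], [0.5, [0, 0, -0.25], 0], [0.5, [0, 0, -0.25], 0]]'

```text
time: 4.05
tcp_pos: [0.4221, -0.191, 0.0015]
tool_rot: [1.839, 2.546, 0.0]
force: [-1.8, 1.3, 5.7]
gripper_width: 0.604
grasp_force: 61.7
```

servo_tool --commands '[[0.5, [0, 0, -0.5], 0], [0.5, [0, 0, -2], 0], [0.5, [0, 0, -5], 0], [0.5, [0, 0, -8], 0], [0.5, [0, 0, -8], 0]]'

```text
time: 4.68
tcp_pos: [0.4236, -0.1917, 0.0839]
tool_rot: [1.836, 2.543, 0.002]
force: [-0.2, 0.2, -0.4]
gripper_width: 0.604
grasp_force: 62.5
```

```bash
python3 - <<'E'
from h import *; from plant import manip
s=manip.state(); print(s["force"],s["tcp_pos"],s["gripper_width"],s["grasp_force"])
d=np.radians(102.2);u=np.array([np.cos(d),np.sin(d)])
lip=np.array([.5165,.0125])+.071*u
for back_ in (.062,): print(shift(s,[*(lip-(back_+.042-.032+0)*u),.08],d), lip)
o=np.zeros((400,800,3),np.uint8)
c=manip.capture("side");cv2.imwrite("pics/g2.png",cv2.resize(c["color"][130:330,200:400],(600,600)))
E
```

```text
[-0.23783393  0.23920008 -0.36016474] [ 0.42362811 -0.19171675  0.08387478] 0.6035949097283891 62.530274391174316
(array([16.37, 15.23,  0.39]), np.float64(0.10707372829385693)) [0.50149594 0.08189653]
```

View pics/g2.png

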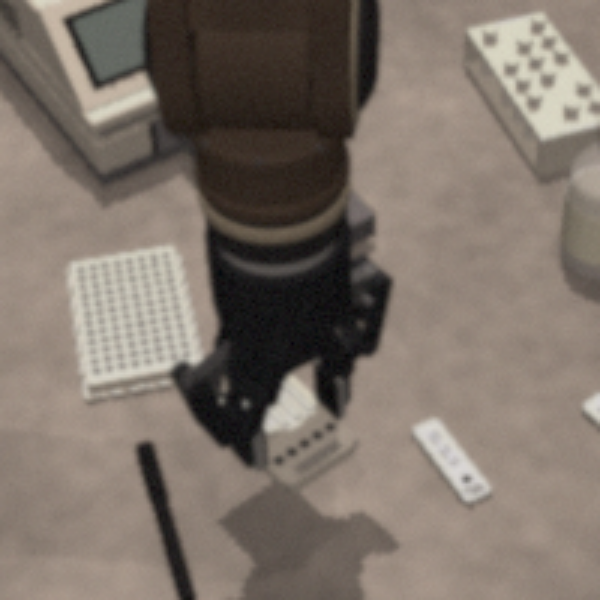

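The side view shows the cassette gripped level, with its wells and tail facing the camera. The nearby items are undisturbed.

```bash
python3 - <<'E'
from h import *; from plant import manip
s=manip.state(); print(s["tcp_pos"])
d=np.radians(102.2);u=np.array([np.cos(d),np.sin(d)])
lip=np.array([.5165,.0125])+.071*u
print(shift(s,[*(lip-.0633*u),.06],d))
E
```

```text
[ 0.42276709 -0.19132532  0.08228032]
(array([17.17, 15.39,  2.23]), np.float64(0.1071183745436536))
```

servo_tool --commands '[[0.5, [1, 1, 0], 0.01], [0.5, [3, 3, 0], 0.02], [0.5, [6, 5.5, 0], 0.04], [0.5, [9, 8, 0], 0.06], [0.5, [12, 11, 0], 0.08], [0.5, [14.5, 13.5, 0], 0.1], [0.5, [16.3, 14.8, 0.5], 0.107], [0.5, [17.0, 15.3, 1.2], 0.107], [0.5, [17.2, 15.4, 1.7], 0.107], [0.5, [17.2, 15.4, 1.8], 0.107]]'

```text
time: 5.98
tcp_pos: [0.5131, 0.0202, 0.062]
tool_rot: [-1.973, -2.444, 0.002]
force: [0.7, -0.2, -0.9]
gripper_width: 0.604
grasp_force: 62.5
```

```bash
python3 - <<'E'
from h import *; from plant import manip
for i in range(3): c=manip.capture("side")
t=manip.capture("top"); s=manip.state()
d=np.radians(102.2);u=np.array([np.cos(d),np.sin(d)]);lip=np.array([.5165,.0125])+.071*u
print(s["tcp_pos"],shift(s,[*(lip-.0633*u),.0335],d))
o=np.zeros((520,800,3),np.uint8)
o[:400,:400]=cv2.resize(c["color"][140:240,240:340],(400,400),interpolation=2)
o[:400,400:]=cv2.resize(t["color"][190:290,190:290],(400,400),interpolation=2)
# model overlay of ledge corners/lip/rails
v=np.array([-u[1],u[0]])
def w(a,b,z): return [*(lip+a*u+b*v),z]
P=[w(-.071,.045,.03),w(-.071,-.045,.03),w(0,.0285,.0325),w(0,-.0285,.0325),w(.073,0.0285,.0395),w(.073,-.0285,.0395)]
q=s["tcp_pos"];ux=axes(s)[:2,0];vy=axes(s)[:2,1]
cz=q[2]-.0015+.009
C=[[*(q[:2]+a*ux+b*vy),cz] for a,b in((.0533,.027),(.0533,-.027),(-.0307,-.027),(-.0307,.027))]
for cam,(u0,v0),off in((c,(240,140),0),(t,(190,190),400)):
    for pts,col in((P,(0,0,255)),(C,(0,255,0))):
        for x,y in (proj(cam,pts)-[u0,v0]+.5)*4:
            if 0<x<400 and 0<y<400: cv2.circle(o,(int(x)+off,int(y)),3,col,1)
cv2.imwrite("pics/h1.png",o)
E
```

```text
[0.51389831 0.02017612 0.06303122] (array([-0.03,  0.09,  2.95]), np.float64(-0.0008782782063438508))
```

View pics/h1.png

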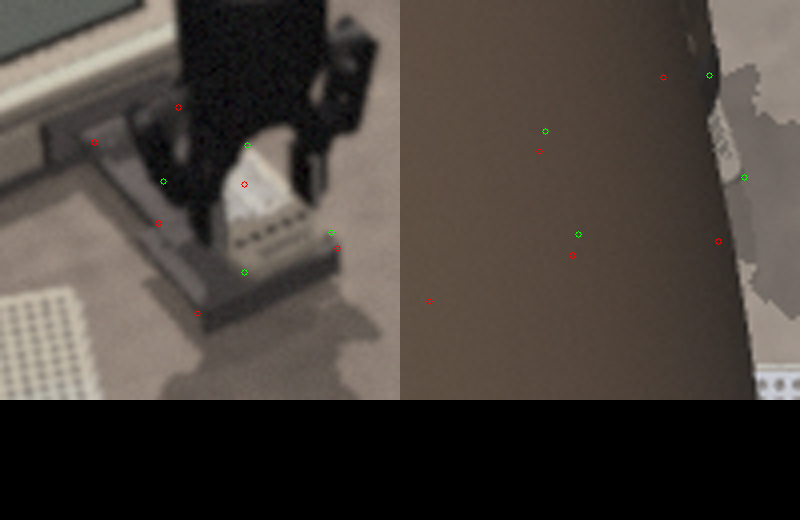

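```bash
python3 - <<'E'
from h import *; from plant import manip
c=manip.capture("side"); s=manip.state(); q=s["tcp_pos"];A=axes(s)
g=c["color"][140:240,240:340].min(2)
sub=g[30:75,45:90]
print(sub[::1,8:36:1][4:36])
for col in range(55,84,2):
    k=g[30:66,col].astype(int)
    r=np.where(k>125)[0]
    if len(r):
        v=r.max()+30; p=back(c,[[240+col,140+v+.5]],q[2]-.0015)[0]-q
        print(col,v,(A.T@p*1000).round(1)[:2])
E
```

```text
[[ 19  22  19  21  20  16  16  22  40  62  82  97 106 112 115 121 118 117
  108  94  68  42  18  15  13  27  13  22]
 [ 14  20  18  19  20  20  20  28  70  87 105 111 116 115 118 119 118 116
  101  77  54  28  22  16  16  14  13  16]
 [ 15  22  24  15  13  18  17  50  95 115 122 117 116 120 119 117 116 116
   99  65  37  16   8  14  10   9  16  19]
 [ 17  19  16  17  10  23  28  69 125 152 149 137 122 122 120 119 117 114
   98  65  34  18  19  15  20  17  25  18]
 [ 20  17  17  15  20  23  34  89 144 170 166 158 137 124 120 119 117 116
   99  66  35   9  17  18  25  38  35  34]
 [ 25  19  16   4  17  20  52 110 161 172 174 167 151 134 126 120 117 116
  100  66  28   9  18  16  44  62  64  47]
 [ 25  20  16  17  17  32  82 137 168 169 164 163 160 153 136 126 123 122
  105  71  31   9  15  23  39  66  70  53]
 [ 26  15  21  23  44  68 111 155 178 179 168 164 162 160 153 139 125 125
  110  82  37  15  14   9  31  60  67  55]
 [ 16  13  21  42  79 111 142 170 185 183 179 171 164 161 159 154 139 129
  116  81  42  10   8   8  35  59  64  54]
 [ 22  13  24  59 106 139 155 174 184 182 182 1
[... 2126 characters left out ...]
88  88
   91  99 107 102 100  96  89  88  90  90]
 [ 65  71  72  77  93 102 101 103 107 108 108  97  92  96  89  88  93  95
  104 101 102  94  91  85  86  83  86  94]
 [ 64  61  65  73  90 102 106 111 110 114 108 100  90  94  91  96  98 101
   97  96  95  85  84  80  80  74  78  77]
 [ 61  63  62  68  75  89 100 110 111 112 112 108  95 100  97  97  93  95
   90  88  85  82  73  70  64  58  62  60]
 [ 61  59  60  65  71  84  91 104 110 109 108 108 103  97  92  94  89  85
   83  77  72  68  60  56  52  48  48  49]]
57 54 [15.4 -8.1]
59 54 [13.  -4.6]
61 54 [10.6 -1. ]
63 53 [10.9  4.3]
65 53 [8.5 7.9]
67 53 [ 6.1 11.5]
69 52 [ 6.4 16.7]
71 50 [ 9.4 23.8]
81 56 [-18.5  31.4]
83 57 [-23.5  33.2]
```

```bash
python3 - <<'E'
from h import *; from plant import manip
c=manip.capture("side"); s=manip.state(); q=s["tcp_pos"];A=axes(s)
W=[[300,200],[303.5,198.5],[307,196.8],[311,194.6],[315,192]]
print(((back(c,W,q[2]+.0075)-q)@A*1000).round(1))
t=cv2.imread("pics/top0.png"); ct=manip.capture("top")
w=np.array([[234,76],[247,103],[261,132],[275,160],[290,187]])/6.6+[334,243]
p=back(ct,w,.009)[:,:2]*1000-[417.4,-180.6]; a=np.radians(108.3); print((p@np.array([[np.cos(a),-np.sin(a)],[np.sin(a),np.cos(a)]])).round(1))
E
```

```text
[[-11.  -16.5  -7.5]
 [-11.2  -8.   -7.5]
 [-10.9   0.9  -7.5]
 [ -9.9  11.6  -7.5]
 [ -7.8  23.1  -7.5]]
[[-24.4 -16.8]
 [-24.2  -7.5]
 [-23.9   2.5]
 [-23.9  12.2]
 [-24.2  21.6]]
```

servo_tool --commands '[[0.5, [-0.3, 0.09, 1], 0], [0.5, [-0.3, 0.09, 2], 0], [0.5, [-0.3, 0.09, 2.6], 0], [0.5, [-0.3, 0.09, 2.8], 0], [0.5, [-0.3, 0.09, 2.9], 0], [0.5, [-0.3, 0.09, 2.9], 0]]'

```text
time: 7.08
tcp_pos: [0.5156, 0.0181, 0.034]
tool_rot: [1.972, 2.445, 0.0]
force: [-0.5, 0.2, -0.7]
gripper_width: 0.602
grasp_force: 62.5
```

servo_tool --commands '[[0.5, [0, 0, 0.06], 0], [0.5, [0, 0, 0.12], 0], [0.5, [0, 0, 0.17], 0], [0.5, [0, 0, 0.17], 0]]'

```text
time: 7.58
tcp_pos: [0.5154, 0.0181, 0.0321]
tool_rot: [-1.973, -2.445, 0.0]
force: [-0.4, -0.3, -0.2]
gripper_width: 0.601
grasp_force: 62.5
```

servo_tool --commands '[[0.5, [0, 0, 0.03], 0], [0.5, [0, 0, 0.06], 0], [0.5, [0, 0, 0.06], 0]]'

```text
time: 7.95
tcp_pos: [0.5155, 0.018, 0.0316]
tool_rot: [1.973, 2.445, 0.0]
force: [0.5, 0.2, -0.0]
gripper_width: 0.603
grasp_force: 62.6
```

servo_tool --commands '[[0.66, [0, 0, 0], 0], [0.72, [0, 0, 0], 0], [0.75, [0, 0, -0.5], 0], [0.75, [0, 0, -2], 0], [0.75, [0, 0, -5], 0], [0.4, [-3, 0, -8], 0], [0, [-6, 0, -9], 0], [0, [-9, 0, -9], 0], [0, [-11, 0, -9], 0], [0, [-11, 0, -9], 0]]'

```text
time: 9.2
tcp_pos: [0.5388, -0.0904, 0.1218]
tool_rot: [1.975, 2.443, 0.0]
force: [-1.2, 0.1, 0.6]
gripper_width: 0.003
grasp_force: 0.0
```

```bash
python3 - <<'E'
from h import *; from plant import manip
c=manip.capture("side");t=manip.capture("top"); s=manip.state(); print(s["tcp_pos"],s["force"],s["gripper_width"])
o=np.zeros((400,800,3),np.uint8)
o[:,:400]=cv2.resize(c["color"][145:225,240:320],(400,400),interpolation=2)
o[:,400:]=cv2.resize(t["color"][195:275,195:275],(400,400),interpolation=2)
cv2.imwrite("pics/p1.png",o)
E
```

```text
[ 0.53844223 -0.08917077  0.12148206] [-0.33828061 -1.21076236  0.07040694] 0.005122249725979755
```

View pics/p1.png

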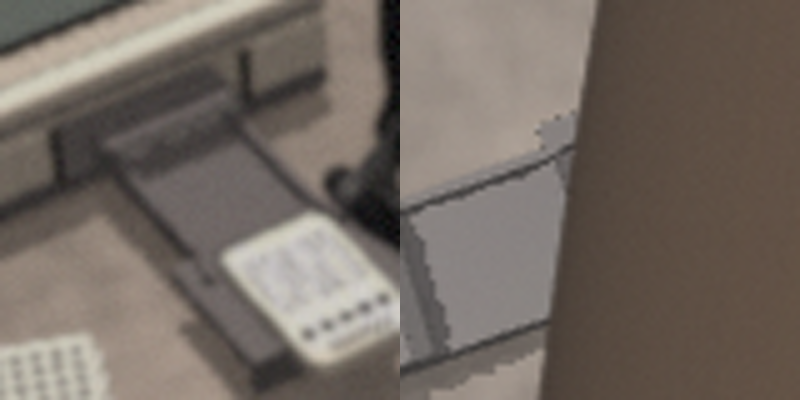

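The side view shows the cassette lying flat on the ledge, nose at about (225,262)–(315,212) in the crop, just at the lip and shifted slightly right. I'll quantify the offset against the rails.

```bash
python3 - <<'E'
from h import *; from plant import manip
c=manip.capture("side"); t=manip.capture("top"); s=manip.state()
g=c["color"].min(2).copy(); m=np.zeros_like(g); x0,x1,y0,y1=278,325,180,222
th,b=cv2.threshold(g[y0:y1,x0:x1],150,255,0); b=cv2.morphologyEx(b,cv2.MORPH_CLOSE,np.ones((7,7)))
k=max(cv2.findContours(b,0,cv2.CHAIN_APPROX_NONE)[0],key=cv2.contourArea)[:,0]+[x0,y0]
P=back(c,k,.037)[:,:2]*1000; r=cv2.minAreaRect(P.astype(np.float32)); print(th,r)
e=lambda L:np.array(L)/5.+[240,145]
f=lambda n,L,z:print(n,(back(c,e(L),z)*1000).round(1)[:,:2].tolist())
f("railL",[[115,155],[212,275]],.0355);f("railR",[[235,115],[330,205]],.0355);
f("cassL",[[222,265],[300,350]],.039);f("cassR",[[318,212],[398,290]],.039)
T=lambda L:np.array(L)/5.+[195-80,195]
print("top railU",(back(t,T([[408,210],[572,148]]),.0355)*1000).round(1)[:,:2].tolist(),"railD",(back(t,T([[408,368],[548,320]]),.0355)*1000).round(1)[:,:2].tolist())
E
```

```text
150.0 ((516.6475830078125, 30.44771385192871), (55.747520446777344, 87.43202209472656), 15.265170097351074)
railL [[458.2, 149.0], [475.2, 55.5]]
railR [[519.3, 155.4], [539.4, 79.4]]
cassL [[480.3, 56.3], [494.8, -5.9]]
cassR [[531.5, 73.3], [546.8, 13.1]]
top railU [[515.7, 144.4], [532.9, 76.7]] railD [[451.8, 149.2], [464.0, 92.4]]
```

```bash
cat >> h.py <<'E'
d=np.radians(102.8);u=np.array([np.cos(d),np.sin(d)]);v=np.array([-u[1],u[0]]);lip=np.array([.502,.0815])
def tray(s):  # TCP in tray coords mm (along, across, z)
    p=s["tcp_pos"][:2]-lip; return (p@u*1000,p@v*1000,s["tcp_pos"][2]*1000)
E
python3 - <<'E'
from h import *; from plant import manip
s=manip.state(); print(tray(s),shift(s,[*(lip-.125*u),.036],d))
E
```

```text
(np.float64(-174.07316038393617), np.float64(2.15016912713892), np.float64(121.46733636710813)) (array([4.91, 0.17, 8.55]), np.float64(-0.009558855755809602))
```

servo_tool --commands '[[0, [0, 0.17, 2], -0.01], [0, [0, 0.17, 5], -0.01], [0, [1, 0.17, 7.5], -0.01], [0, [2.5, 0.17, 8.5], -0.01], [0, [4, 0.17, 8.6], -0.01], [0, [4.7, 0.17, 8.6], -0.01], [0, [4.9, 0.17, 8.6], -0.01], [0, [4.9, 0.17, 8.6], -0.01]]'

```text
time: 10.4
tcp_pos: [0.5305, -0.0412, 0.0362]
tool_rot: [1.959, 2.454, 0.001]
force: [0.3, -0.3, 0.6]
gripper_width: -0.004
grasp_force: 0.0
```

```bash
python3 - <<'E'
from h import *; from plant import manip
s=manip.state(); print(tray(s),s["force"],shift(s,[*(lip-.105*u),.0345],d))
E
```

```text
(np.float64(-125.96815001571548), np.float64(-0.6385550806981908), np.float64(36.228245797784986)) [ 0.30243135 -0.31294452  0.58443769] (array([ 2.1 , -0.06,  0.17]), np.float64(-0.0002004337072772178))
```

servo_tool --commands '[[0, [0.4, -0.03, 0.1], 0], [0, [0.8, -0.06, 0.15], 0], [0, [1.1, -0.06, 0.17], 0], [0, [1.4, -0.06, 0.17], 0], [0, [1.7, -0.06, 0.17], 0], [0, [2.0, -0.06, 0.17], 0], [0, [2.2, -0.06, 0.17], 0], [0, [2.4, -0.06, 0.17], 0]]'

```text
time: 11.4
tcp_pos: [0.5241, -0.0178, 0.0338]
tool_rot: [1.96, 2.455, -0.0]
force: [0.2, -0.3, -0.5]
gripper_width: 0.004
grasp_force: 0.1
```

servo_tool --commands '[[0, [0.2, 0, 0], 0], [0, [0.4, 0, 0], 0], [0, [0.6, 0, 0], 0], [0, [0.8, 0, 0], 0], [0, [1.0, 0, 0], 0]]'

```text
time: 12.02
tcp_pos: [0.5219, -0.0081, 0.0338]
tool_rot: [1.96, 2.455, 0.0]
force: [0.7, -0.2, 0.0]
gripper_width: 0.002
grasp_force: 0.1
```

servo_tool --commands '[[0, [0.2, 0, 0], 0], [0, [0.4, 0, 0], 0], [0, [0.6, 0, 0], 0], [0, [0.8, 0, 0], 0], [0, [1.0, 0, 0], 0]]'

```text
time: 12.65
tcp_pos: [0.5197, 0.0017, 0.0338]
tool_rot: [1.96, 2.455, 0.0]
force: [0.4, -0.4, 0.1]
gripper_width: 0.004
grasp_force: 0.1
```

```bash
python3 - <<'E'
from h import *; from plant import manip
s=manip.state(); print(tray(s),s["force"],shift(s,[*(lip-.06*u),.0345],d))
E
```

```text
(np.float64(-81.71927157380206), np.float64(0.456414959493283), np.float64(33.81411286847546)) [ 0.44005878 -0.38584729  0.14987142] (array([ 2.17,  0.04, -0.07]), np.float64(-0.00041661330768516525))
```

```bash
python3 - <<'E'
from h import *; from plant import manip
c=manip.capture("side"); s=manip.state(); print(tray(s))
o=cv2.resize(c["color"][140:225,240:340],(800,680),interpolation=2)[:600]
cv2.imwrite("pics/q1.png",o)
E
```

```text
(np.float64(-81.54473855612072), np.float64(0.493531138822791), np.float64(33.794095089535745))
```

View pics/q1.png

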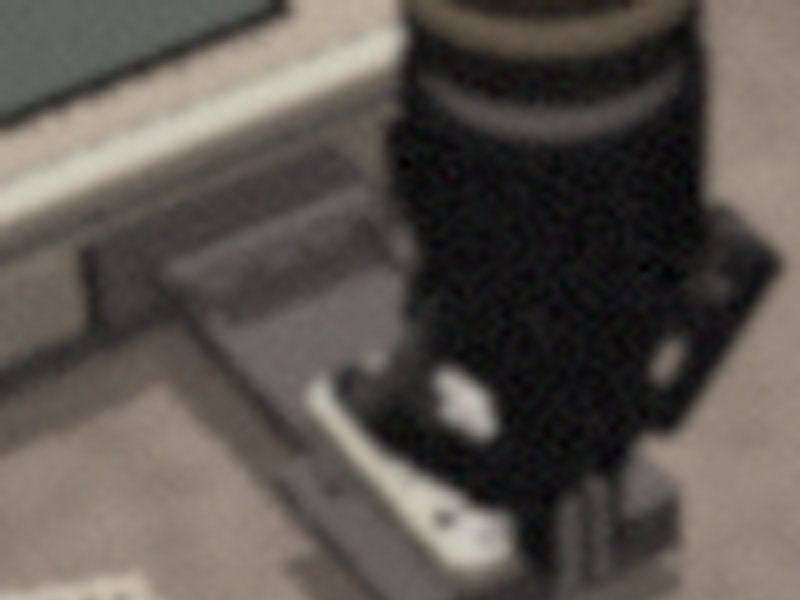

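The side view shows the nose's left corner at crop (312,385), past the lip and inside the rails, with the pusher behind the tail at (550,560). I'll continue.

servo_tool --commands '[[0, [0.2, 0, -0.1], 0], [0, [0.4, 0, -0.12], 0], [0, [0.6, 0, -0.12], 0], [0, [0.8, 0, -0.12], 0], [0, [1.0, 0, -0.12], 0]]'

```text
time: 13.32
tcp_pos: [0.5175, 0.0115, 0.035]
tool_rot: [1.96, 2.455, 0.0]
force: [0.4, 0.4, -0.9]
gripper_width: -0.003
grasp_force: 0.1
```

servo_tool --commands '[[0, [0.2, 0, 0], 0], [0, [0.4, 0, 0], 0], [0, [0.6, 0, 0], 0], [0, [0.8, 0, 0], 0], [0, [1.0, 0, 0], 0], [0, [1.2, 0, 0], 0]]'

```text
time: 14.08
tcp_pos: [0.5148, 0.0232, 0.035]
tool_rot: [-1.96, -2.455, 0.0]
force: [-0.4, 0.5, 0.8]
gripper_width: 0.0
grasp_force: 0.2
```

servo_tool --commands '[[0, [0.2, 0, 0], 0], [0, [0.4, 0, 0], 0], [0, [0.6, 0, 0], 0], [0, [0.8, 0, 0], 0], [0, [0.4, 0, 0], 0], [0, [0.2, 0, 0], 0], [0, [0.2, 0, 0], 0]]'

```text
time: 14.95
tcp_pos: [0.5144, 0.0247, 0.035]
tool_rot: [-1.961, -2.454, -0.0]
force: [0.5, -0.7, 0.6]
gripper_width: 0.001
grasp_force: 0.0
```

```bash
python3 - <<'E'
from h import *; from plant import manip
s=manip.state(); print(tray(s),s["force"],shift(s,[*(lip-.03*u),.035],d))
E
```

```text
(np.float64(-58.10829777477474), np.float64(0.4701670086433508), np.float64(34.96433836703468)) [ 0.4520925  -0.68766094  0.64668884] (array([ 2.81,  0.04, -0.  ]), np.float64(-0.0008728597632649001))
```

servo_tool --commands '[[0, [0.3, 0.03, 0], 0], [0, [0.6, 0.04, 0], 0], [0, [0.9, 0.04, 0], 0], [0, [1.2, 0.04, 0], 0], [0, [1.5, 0.04, 0], 0], [0, [1.7, 0.04, 0], 0], [0, [1.1, 0.04, 0], 0], [0, [1.1, 0.04, 0], 0], [0, [1.1, 0.04, 0], 0]]'

```text
time: 16.08
tcp_pos: [0.5124, 0.0356, 0.035]
tool_rot: [-1.961, -2.454, 0.0]
force: [-1.1, -0.6, 0.3]
gripper_width: 0.0
grasp_force: 0.0
```

servo_tool --commands '[[0, [0.3, 0, 0], 0], [0, [0.6, 0, 0], 0], [0, [0.8, 0, 0], 0], [0, [0.95, 0, 0], 0], [0, [1.1, 0, 0], 0]]'

```text
time: 16.7
tcp_pos: [0.5099, 0.0467, 0.035]
tool_rot: [1.96, 2.455, -0.0]
force: [-0.0, 0.6, 0.1]
gripper_width: 0.004
grasp_force: 0.1
```

servo_tool --commands '[[0, [0.1, 0, 0], 0], [0, [0.2, 0, 0], 0], [0, [0.3, 0, 0], 0], [0, [0.4, 0, 0], 0], [0, [0.5, 0, 0], 0]]'

```text
time: 17.32
tcp_pos: [0.5088, 0.0514, 0.035]
tool_rot: [1.961, 2.455, 0.0]
force: [0.5, -0.3, -0.2]
gripper_width: 0.002
grasp_force: 0.1
```

servo_tool --commands '[[0, [0.1, 0, 0], 0], [0, [0.2, 0, 0], 0], [0, [0.3, 0, 0], 0], [0, [0.4, 0, 0], 0], [0, [0.5, 0, 0], 0]]'

```text
time: 17.95
tcp_pos: [0.5077, 0.0563, 0.035]
tool_rot: [-1.96, -2.455, 0.0]
force: [0.4, 0.8, 0.5]
gripper_width: -0.0
grasp_force: 0.1
```

```bash
python3 - <<'E'
from h import *; from plant import manip
s=manip.state(); print(tray(s),s["force"],shift(s,[*(lip-.01*u),.035],d))
E
```

```text
(np.float64(-25.784072816512268), np.float64(0.05686889903488399), np.float64(34.975334504217166)) [0.39704876 0.78600828 0.48583846] (array([ 1.58,  0.01, -0.  ]), np.float64(-0.00038481496334142733))
```

servo_tool --commands '[[0, [0.1, 0, 0], 0], [0, [0.2, 0, 0], 0], [0, [0.3, 0, 0], 0], [0, [0.4, 0, 0], 0], [0, [0.5, 0, 0], 0]]'

```text
time: 18.58
tcp_pos: [0.5066, 0.0612, 0.035]
tool_rot: [-1.96, -2.455, 0.0]
force: [0.7, -0.5, 0.1]
gripper_width: -0.002
grasp_force: 0.1
```

servo_tool --commands '[[0, [0.07, 0, 0], 0], [0, [0.14, 0, 0], 0], [0, [0.2, 0, 0], 0], [0, [0.25, 0, 0], 0], [0, [0.3, 0, 0], 0]]'

```text
time: 19.2
tcp_pos: [0.5059, 0.0641, 0.035]
tool_rot: [-1.96, -2.455, 0.0]
force: [-0.1, -0.3, -0.2]
gripper_width: 0.002
grasp_force: 0.1
```

servo_tool --commands '[[0, [0.05, 0, 0], 0], [0, [0.1, 0, 0], 0], [0, [0.15, 0, 0], 0], [0, [0.2, 0, 0], 0], [0, [0.2, 0, 0], 0]]'

```text
time: 19.82
tcp_pos: [0.5055, 0.0661, 0.035]
tool_rot: [-1.96, -2.455, -0.0]
force: [-0.0, -0.6, -0.4]
gripper_width: 0.001
grasp_force: 0.0
```

```bash
python3 - <<'E'
from h import *; from plant import manip
s=manip.state(); print(tray(s),s["force"],s["ft_torque"])
E
```

```text
(np.float64(-15.800718636787316), np.float64(0.038979045155235155), np.float64(35.00255637308725)) [-0.04572631 -0.61659607 -0.38069794] [-0.03637809 -0.01953709 -0.02383781]
```

Not at the stop yet. I'll continue in millimetre steps.

servo_tool --commands '[[0, [0.05, 0, 0], 0], [0, [0.1, 0, 0], 0], [0, [0.15, 0, 0], 0], [0, [0.15, 0, 0], 0]]'

```text
time: 20.32
tcp_pos: [0.5051, 0.0675, 0.035]
tool_rot: [-1.96, -2.455, 0.0]
force: [-0.5, -0.4, 0.5]
gripper_width: 0.001
grasp_force: 0.0
```

servo_tool --commands '[[0, [0.05, 0, 0], 0], [0, [0.1, 0, 0], 0], [0, [0.1, 0, 0], 0]]'

```text
time: 20.7
tcp_pos: [0.5049, 0.0685, 0.035]
tool_rot: [-1.96, -2.455, -0.0]
force: [1.1, 0.5, -0.4]
gripper_width: 0.002
grasp_force: 0.0
```

servo_tool --commands '[[0, [0.05, 0, 0], 0], [0, [0.1, 0, 0], 0], [0, [0.1, 0, 0], 0]]'

```text
time: 21.08
tcp_pos: [0.5047, 0.0693, 0.035]
tool_rot: [1.96, 2.455, -0.0]
force: [0.8, -1.2, -0.9]
gripper_width: 0.0
grasp_force: 0.5
```

servo_tool --commands '[[0, [0.04, 0, 0], 0], [0, [0.08, 0, 0], 0], [0, [0.08, 0, 0], 0]]'

```text
time: 21.45
tcp_pos: [0.5045, 0.0701, 0.035]
tool_rot: [1.96, 2.455, -0.0]
force: [0.2, -2.2, -0.1]
gripper_width: 0.001
grasp_force: 1.1
```

servo_tool --commands '[[0, [0.04, 0, 0], 0], [0, [0.08, 0, 0], 0], [0, [0.08, 0, 0], 0]]'

```text
time: 21.82
tcp_pos: [0.5044, 0.0709, 0.035]
tool_rot: [1.96, 2.455, -0.0]
force: [1.9, -3.4, 0.0]
gripper_width: -0.001
grasp_force: 1.3
```

servo_tool --commands '[[0, [0.04, 0, 0], 0], [0, [0.06, 0, 0], 0], [0, [0.06, 0, 0], 0]]'

```text
time: 22.2
tcp_pos: [0.5042, 0.0715, 0.035]
tool_rot: [1.96, 2.455, -0.0]
force: [1.4, -3.1, -0.1]
gripper_width: 0.003
grasp_force: 1.6
```

servo_tool --commands '[[0, [0.03, 0, 0], 0], [0, [0.05, 0, 0], 0], [0, [0.05, 0, 0], 0]]'

```text
time: 22.58
tcp_pos: [0.5041, 0.072, 0.035]
tool_rot: [1.96, 2.455, -0.0]
force: [1.2, -3.6, 0.0]
gripper_width: -0.001
grasp_force: 1.7
```

servo_tool --commands '[[0, [0, 0, 0.05], 0], [0, [0, 0, 0.1], 0], [0, [0, 0, 0.15], 0], [0, [0, 0, 0.15], 0]]'

```text
time: 23.08
tcp_pos: [0.5041, 0.072, 0.0334]
tool_rot: [-1.96, -2.455, 0.0]
force: [1.2, -3.5, -0.0]
gripper_width: -0.003
grasp_force: 1.8
```

Now back off slowly and watch where the force vanishes.

servo_tool --commands '[[0, [-0.05, 0, 0], 0], [0, [-0.1, 0, 0], 0], [0, [-0.1, 0, 0], 0]]'

```text
time: 23.45
tcp_pos: [0.5042, 0.0714, 0.0335]
tool_rot: [-1.96, -2.454, -0.001]
force: [0.3, -0.6, -0.2]
gripper_width: -0.001
grasp_force: 0.5
```

servo_tool --commands '[[0, [-0.05, 0, 0], 0], [0, [-0.1, 0, 0], 0], [0, [-0.1, 0, 0], 0]]'

```text
time: 23.82
tcp_pos: [0.5046, 0.0703, 0.0335]
tool_rot: [-1.96, -2.455, -0.0]
force: [0.4, -0.6, 0.3]
gripper_width: -0.001
grasp_force: 0.0
```

```bash
python3 - <<'E'
from h import *; from plant import manip
s=manip.state(); print(tray(s),shift(s,[*(lip+.012*u),.042],d))
E
```

```text
(np.float64(-11.52616585580849), np.float64(-0.007542125845418383), np.float64(33.511845940771686)) (array([ 2.35, -0.  , -0.85]), np.float64(-0.00031164549852943376))
```

servo_tool --commands '[[0, [-0.3, 0, 0], 0], [0, [-0.3, 0, -1], 0], [0, [0, 0, -1.6], 0], [0, [1.5, 0, -1.6], 0], [0, [2.4, 0, -1.4], 0], [0, [2.4, 0, -1.0], 0], [0, [2.4, 0, -0.8], 0], [0, [2.4, 0, -0.8], 0]]'

```text
time: 24.82
tcp_pos: [0.4989, 0.0933, 0.041]
tool_rot: [-1.96, -2.454, 0.001]
force: [0.6, 0.5, 0.2]
gripper_width: 0.004
grasp_force: 0.0
```

servo_tool --commands '[[0, [0, 0, 0.08], 0], [0, [0, 0, 0.15], 0], [0, [0, 0, 0.2], 0], [0, [0, 0, 0.2], 0]]'

```text
time: 25.32
tcp_pos: [0.4994, 0.0934, 0.0396]
tool_rot: [1.961, 2.454, 0.0]
force: [0.8, -0.4, 0.5]
gripper_width: -0.004
grasp_force: 0.3
```

servo_tool --commands '[[0, [0, 0, 0.04], 0], [0, [0, 0, 0.08], 0], [0, [0, 0, 0.12], 0], [0, [0, 0, 0.12], 0]]'

```text
time: 25.82
tcp_pos: [0.4993, 0.0936, 0.0383]
tool_rot: [-1.96, -2.455, -0.0]
force: [-0.6, -0.8, 0.5]
gripper_width: 0.001
grasp_force: 0.4
```

servo_tool --commands '[[0, [0, 0, 0.03], 0], [0, [0, 0, 0.06], 0], [0, [0, 0, 0.06], 0]]'

```text
time: 26.2
tcp_pos: [0.4993, 0.0935, 0.0377]
tool_rot: [1.961, 2.455, -0.0]
force: [1.0, -0.7, 1.2]
gripper_width: 0.0
grasp_force: 0.5
```

servo_tool --commands '[[0, [0, 0, 0.03], 0], [0, [0, 0, 0.03], 0], [0, [0, 0, 0.03], 0]]'

```text
time: 26.58
tcp_pos: [0.4993, 0.0936, 0.0376]
tool_rot: [1.96, 2.455, 0.0]
force: [-0.8, -0.6, 3.3]
gripper_width: -0.003
grasp_force: 1.8
```

Contact came at 37.6 mm against an expected 37.5 mm, so the cassette lies flat. Next I'll lift, go around to the tray front, and take one confirming look.

servo_tool --commands '[[0, [0, 0, -1], 0], [0, [0, 0, -3], 0], [0, [-3, 0, -4], 0], [0, [-7, 0, -4], 0], [0, [-11, 0, -4], 0], [0, [-12.7, 0, -3], 0], [0, [-12.9, 0, 0], 0], [0, [-12.9, 0, 2], 0], [0, [-12.9, 0, 2.3], 0], [0, [-12.9, 0, 2.3], 0]]'

```text
time: 27.82
tcp_pos: [0.5277, -0.0319, 0.0145]
tool_rot: [-1.96, -2.455, -0.0]
force: [0.6, 0.5, -0.3]
gripper_width: 0.001
grasp_force: 0.0
```

```bash
python3 - <<'E'
from h import *; from plant import manip
c=manip.capture("side"); s=manip.state(); print(tray(s),s["force"],shift(s,[*(lip-.09*u),.014],d))
o=cv2.resize(c["color"][140:225,240:340],(800,680),interpolation=2)[:600]
cv2.imwrite("pics/r1.png",o)
E
```

```text
(np.float64(-116.42230065414788), np.float64(-0.40876345331838276), np.float64(15.044059090873082)) [ 0.59225837  1.07458287 -0.30551784] (array([ 2.64, -0.04,  0.1 ]), np.float64(7.763439585954952e-05))
```

View pics/r1.png

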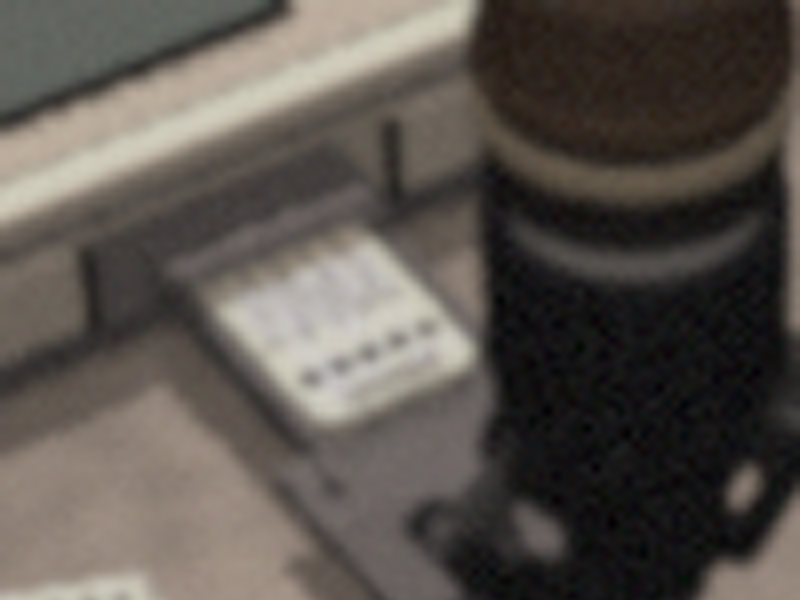

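The view shows the cassette inside the pocket, its nose under the bridge at crop (270,260) and its tail at (320,420)–(480,355) behind the lip. Now I'll push the tray.

servo_tool --commands '[[0, [0.8, 0, 0.1], 0], [0, [1.6, 0, 0.1], 0], [0, [2.2, 0, 0.1], 0], [0, [2.5, 0, 0.1], 0], [0, [2.7, 0, 0.1], 0], [0, [2.9, 0, 0.1], 0], [0, [3.1, 0, 0.1], 0], [0, [3.3, 0, 0.1], 0], [0, [3.4, 0, 0.1], 0]]'

```text
time: 29.0
tcp_pos: [0.5202, 0.0009, 0.0134]
tool_rot: [-1.961, -2.455, 0.0]
force: [0.2, -0.1, 0.3]
gripper_width: -0.002
grasp_force: 0.0
```

servo_tool --commands '[[0, [0.1, 0, 0], 0], [0, [0.2, 0, 0], 0], [0, [0.3, 0, 0], 0], [0, [0.4, 0, 0], 0]]'

```text
time: 29.5
tcp_pos: [0.52, 0.0021, 0.0135]
tool_rot: [1.959, 2.449, -0.007]
force: [3.1, -13.3, -1.5]
gripper_width: -0.007
grasp_force: 6.8
```

servo_tool --commands '[[0, [0.1, 0, 0], 0], [0, [0.2, 0, 0], 0], [0, [0.35, 0, 0], 0], [0, [0.5, 0, 0], 0], [0, [0.7, 0, 0], 0], [0, [0.9, 0, 0], 0], [0, [1.1, 0, 0], 0], [0, [1.3, 0, 0], 0]]'

```text
time: 30.5
tcp_pos: [0.5174, 0.0133, 0.0135]
tool_rot: [1.959, 2.446, -0.01]
force: [2.7, -16.0, -2.5]
gripper_width: 0.001
grasp_force: 8.6
```

```bash
python3 - <<'E'
from h import *; from plant import manip
s=manip.state(); print(tray(s),s["force"],s["ft_torque"],shift(s,[*(lip+.018*u),.0135],d))
E
```

```text
(np.float64(-69.89225583411654), np.float64(0.042981968811570494), np.float64(13.509128442380266)) [  2.73237142 -15.97300611  -2.53917179] [-3.35614062e+00 -6.80699171e-01 -5.05578337e-04] (array([ 8.79, -0.02, -0.08]), np.float64(-0.0031867464846741973))
```

servo_tool --commands '[[0, [0.2, 0, 0], 0], [0, [0.4, 0, 0], 0], [0, [0.65, 0, 0], 0], [0, [0.9, 0, 0], 0], [0, [1.15, 0, 0], 0], [0, [1.4, 0, 0], 0], [0, [1.65, 0, 0], 0], [0, [1.9, 0, 0], 0], [0, [2.15, 0, 0], 0], [0, [2.4, 0, 0], 0]]'

```text
time: 31.75
tcp_pos: [0.5121, 0.0368, 0.0135]
tool_rot: [1.959, 2.446, -0.01]
force: [2.6, -16.5, -1.3]
gripper_width: 0.001
grasp_force: 8.6
```

servo_tool --commands '[[0, [0.25, 0, 0], 0], [0, [0.5, 0, 0], 0], [0, [0.75, 0, 0], 0], [0, [1.0, 0, 0], 0], [0, [1.25, 0, 0], 0], [0, [1.5, 0, 0], 0], [0, [1.75, 0, 0], 0], [0, [2.0, 0, 0], 0], [0, [2.25, 0, 0], 0], [0, [2.5, 0, 0], 0]]'

```text
time: 33.0
tcp_pos: [0.5066, 0.0612, 0.0135]
tool_rot: [1.959, 2.446, -0.01]
force: [1.8, -17.4, -1.1]
gripper_width: -0.002
grasp_force: 8.6
```

servo_tool --commands '[[0, [0.25, 0, 0], 0], [0, [0.5, 0, 0], 0], [0, [0.75, 0, 0], 0], [0, [1.0, 0, 0], 0], [0, [1.25, 0, 0], 0], [0, [1.5, 0, 0], 0], [0, [1.7, 0, 0], 0], [0, [1.9, 0, 0], 0], [0, [2.1, 0, 0], 0], [0, [2.2, 0, 0], 0]]'

```text
time: 34.25
tcp_pos: [0.5018, 0.0827, 0.0135]
tool_rot: [1.959, 2.446, -0.009]
force: [3.6, -16.3, -0.7]
gripper_width: 0.0
grasp_force: 8.5
```

```bash
python3 - <<'E'
from h import *; from plant import manip
s=manip.state(); print(tray(s),s["force"],s["qpos"].round(2))
E
```

```text
(np.float64(1.2464047177035662), np.float64(-0.04620513223615589), np.float64(13.521987131194516)) [  3.61177637 -16.25932814  -0.72919748] [ 0.17  0.19 -0.46  0.92 -0.01  1.52]
```

servo_tool --commands '[[0, [0.15, 0, 0], 0], [0, [0.3, 0, 0], 0], [0, [0.45, 0, 0], 0], [0, [0.6, 0, 0], 0], [0, [0.75, 0, 0], 0], [0, [0.9, 0, 0], 0], [0, [1.05, 0, 0], 0], [0, [1.2, 0, 0], 0]]'

```text
time: 35.25
tcp_pos: [0.4991, 0.0944, 0.0135]
tool_rot: [1.959, 2.446, -0.009]
force: [4.6, -15.6, -0.2]
gripper_width: -0.005
grasp_force: 8.5
```

servo_tool --commands '[[0, [0.05, 0, 0], 0], [0, [0.1, 0, 0], 0], [0, [0.15, 0, 0], 0], [0, [0.2, 0, 0], 0]]'

```text
time: 35.75
tcp_pos: [0.4987, 0.0963, 0.0135]
tool_rot: [1.959, 2.446, -0.009]
force: [3.5, -15.8, 0.1]
gripper_width: 0.002
grasp_force: 8.5
```

servo_tool --commands '[[0, [0.05, 0, 0], 0], [0, [0.1, 0, 0], 0], [0, [0.15, 0, 0], 0]]'

```text
time: 36.12
tcp_pos: [0.4985, 0.0973, 0.0135]
tool_rot: [1.959, 2.445, -0.011]
force: [4.5, -19.6, 0.6]
gripper_width: 0.005
grasp_force: 10.1
```

servo_tool --commands '[[0, [0.05, 0, 0], 0], [0, [0.1, 0, 0], 0], [0, [0.15, 0, 0], 0]]'

```text
time: 36.5
tcp_pos: [0.4984, 0.0973, 0.0136]
tool_rot: [1.958, 2.442, -0.014]
force: [5.1, -25.5, -0.4]
gripper_width: -0.001
grasp_force: 12.9
```

The tray is against its stop: the force rises to 25 N with no motion. I'll back off and look.

servo_tool --commands '[[0, [-0.3, 0, 0], 0], [0, [-0.8, 0, 0], 0], [0, [-2, 0, 0], 0], [0, [-5, 0, 0], 0], [0, [-9, 0, -4], 0], [0, [-13, 0, -9], 0], [0, [-18, 0, -13], 0], [0, [-22, 0, -15], 0], [0, [-25, 0, -16], 0], [0, [-25, 0, -16], 0]]'

```text
time: 37.75
tcp_pos: [0.553, -0.1426, 0.1741]
tool_rot: [1.963, 2.451, 0.001]
force: [-0.4, -0.2, -0.2]
gripper_width: -0.002
grasp_force: 0.0
```

```bash
python3 - <<'E'
from h import *; from plant import manip
c=manip.capture("side");t=manip.capture("top"); s=manip.state(); print(tray(s),s["force"])
o=np.zeros((400,800,3),np.uint8)
# predicted ledge front corners if shut (moved 100mm) / 97mm
for im,(x,y),off in((c,(220,130),0),(t,(160,195),400)):
    a=cv2.resize(im["color"][y:y+80,x:x+80],(400,400),interpolation=2)
    for m,col in((.1,(0,0,255)),(.09,(0,255,0))):
        for p in (proj(im,[[*(lip+(m-.071)*u+b*v),.03] for b in(.045,-.045)])-[x,y]+.5)*5: cv2.circle(a,tuple(int(q) for q in p),4,col,1)
    o[:,off:off+400]=a
cv2.imwrite("pics/z.png",o)
E
```

```text
(np.float64(-227.54850295951653), np.float64(0.46005815590908705), np.float64(172.9137611048339)) [-0.07917745  0.05992123 -0.88806469]
```

View pics/z.png

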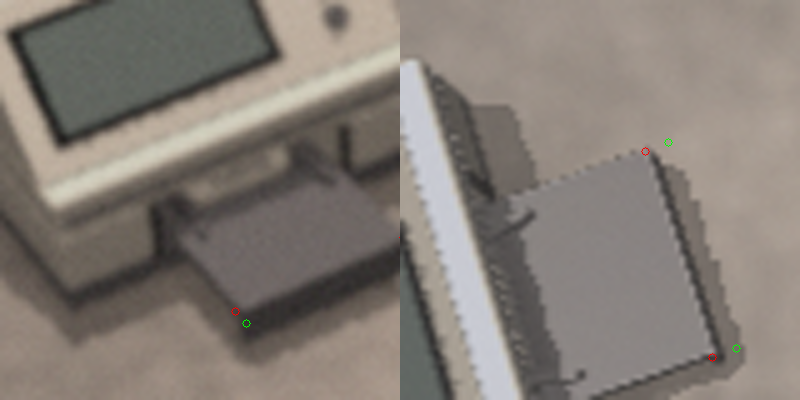

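```bash
python3 - <<'E'
from h import *; from plant import manip
t=manip.capture("top")
a=back(t,[[254.5,209],[269,249.5]],.03);b=back(t,[[209.7,225.1],[222.9,265.9]],.03)
print(((b-a)[:,:2]@u*1000).round(1),manip.state()["force"])
E
```

```text
[96.3 97.1] [0.11021925 0.64719119 0.10801554]
```

Both the image and the TCP put the tray's travel at about 97 mm. It sat motionless at 25 N, well above the 16 N it took to slide, so it is on its stop. The robot is clear, so I'm handing in.

```bash
python3 -c "
from plant import manip
print(manip.hand_in())"
```

```text
the job is handed in; nothing more can be done
None
```

The cassette was seated flat under the bridge (contact height 37.6 mm against 37.5 expected) and the tray pushed in until it stopped moving at 25 N; I measured about 97 mm of travel, not the full 100. I took that as the stop and handed the job in, with no verdict returned.

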